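Switch on the worktop isolator under its sliding splash cover

ROBOT

A 7-joint arm with a two-finger parallel gripper is mounted at the origin on a cart in front of the work surface, level with it; the furniture and walls round the work are solid. World frame = base frame: x ahead of the robot, y to its left, z up, the work surface at z = 0. Lengths are in m, angles in rad, forces in N, time in s.
With the tool pointing down it reaches from about 0.35 to 0.9 m from the base axis. Payload 8.1 kg.
Tool frame: the origin (TCP) lies on the centre line of the jaws, within the pads' length; the fingertips stand nose_length ahead of it and the grasp point (between the pads) is the TCP (nose_length is the distance from the TCP to the fingertips, in m); z points along the fingers, y is the line along which they close (so a half turn about z gives the same grasp; the last joint's range is limited). The gripper opens to 85 mm and grips with 20 to 120 N. Pads are 22 mm wide; open, the fingers measure 114 mm over their backs; the gripper's body (76 mm by 85 mm) begins 54 mm behind the grasp point. The pads swing forward as they close: fully open they stand 13 mm farther back than shut.
Start: joints at [1.131, 0.434, 0.025, 1.573, -0.012, 1.134, -0.075], TCP at [0.207, -0.59, 0.25] pointing down, gripper open.
Joint ranges: [-2.62, 2.62], [-0.44, 2.09], [-1.27, 1.32], [0.08, 2.57], [-1.32, 4.46], [0.12, 2], [-2.74, 2.74]. Speed limits (rad/s): [2.22, 2.22, 3.01, 3.01, 3.14, 3.14, 3.14].

INTERFACE

Orientations are given as [roll, pitch, yaw] about the fixed x, y, z axes, in that order (R = Rz(yaw) Ry(pitch) Rx(roll)).
In Python, from station import * gives the robot as it stands.
- The arm moves only by the tool carry_out, never from a script. Its argument "rows" is one flat list of numbers, 6 for each row, row after row: the shift along the tool's x, y, z normalised to -1 to 1, where 1 is 10 cm, then the turn, a rotation vector about the tool's x, y, z normalised to -1 to 1, where 1 is 120 degrees. A call has 1 to 12 rows; each row is the pose to reach, as a shift and turn from the pose commanded when the call began, along the tool's axes at that moment; what a row does not reach only later rows make up. A row lasts 1/10 s, in which the tool goes at most 50 mm and 8.59 degrees, less where a joint would pass 70% of its speed; a pose out of reach is approached as far as the arm can. A call with a number of a shift or a turn outside -1 to 1 is refused whole. A call with a gripper value outside its range is refused whole. "grip" is the opening, from -1 (shut) to 1 (fully open), so that 0 is half open, set as the call begins (left out, the last holds). The fingers move at their own pace and stop on an object; "grip_force" is the grip in N (left out, the last holds). Time passes only in rows, so rows that repeat a pose let the fingers close. It gives the time, the measured TCP pose, the force, the opening and the grip force at its end, in the units of the state.
- sense(): the state, without advancing time (a new reading comes with each control period).
- capture(name): name is "side" or "top" or "wrist"; returns (picture, depth): 420x560x3 uint8, red, green, blue; 420x560 float32, m along the optical axis (not along the pixel's ray), 0 where there is no reading.
- camera_info(name): a dict with "mtx" (3x3 intrinsics, pixels), "pose" (4x4, takes a point from camera to world coordinates); the wrist camera has in their place "tool_from_camera" (4x4, takes a point from camera to tool coordinates, whose origin is the TCP and whose axes are the flange's). Camera axes: x right, y down, z forward; pixel columns grow to the right and rows downward; lengths in m; the calibration is good to about 2 mm. A picture is of the moment at which its call begins: read the wrist's pose just before it. camera_info takes no time and is no camera call.
- job_done(): hands the job in; it is judged then, once.
Trained networks look in the newest picture that a camera, given by its name, has taken for a name from the list of things; names that differ only in an ending like _2 or _b are one class to them, and where a whole thing is asked for, a point or a joint stands for the part that bears it (a point fixed in the world has none). Each returns a list of dicts, best first, with "score" (0 to 1); they miss things now and then, are a little off and sometimes report something else, mostly with a low value. They report only what shows in the picture. A call takes as long as a camera call.
- trace(camera, target): "mask" (420x560 bool, what is visible of it) and "rect" ([centre column, centre row, width, height] as shares, 0 to 1, of the picture: columns of its width, rows of its height, round what is visible of it).
- mark_of(camera, target): "position" ([column, row] as shares, 0 to 1, of the picture: columns of its width, rows of its height: a listed point, or the origin of a listed thing).
The state is a dict: "clock": time; "q": joint angles; "joint_vel": joint speeds; "joint_torque": joint torques, N m; "tcp_pos": TCP position; "tool_rot": TCP orientation; "ft_force": force on the tool from outside, world axes, zero at the start; "ft_torque": the same for the moment, N m; "finger_gap": opening from 0.0 (shut) to 1.0 (fully open); "gripper_force": force on a finger pad.
Only numpy, scipy, OpenCV 4.12 (cv2) and the standard library are available. Lean on these libraries where they do the work, as an engineer would, in place of code of your own. Each camera call takes 0.05 s, during which the arm holds its last target. There are 200 camera calls.

TASK

The coffee maker's isolator, the low white box on the worktop, is off. Slide its splash cover fully open, push the handle down and turn it clockwise, feeling for the ON notch, until it springs all the way back up there by itself; then slide the cover fully shut again, past the small end ridge. Leave the other things on the worktop where they stand.

Things in the scene. Friction and masses are not known exactly. Their poses are not given: they have to be found in the camera images.
- isolator_box: the fixed white switch box, 130 mm wide (its x), 252 mm long (its y, from y = -67 to +185 mm), 71 mm high. Origin on the worktop, below the handle's axis; z up. The handle stands in an open well, 114 mm (x) by 110 mm (y) inside, centred on the origin, floor 14 mm and rim 71 mm above the worktop; the rest of the box (its +y part) is a closed deck onto which the cover slides. The small end ridge lies under the cover's -y edge.
- cover_pull (a point): centre of the steel pull bar on top of the grey sliding cover; the bar is 70 mm long (x), 12 mm wide (y), 14 mm high, its top 31.5 mm above the cover's top face (which is 66 mm above the worktop), 16 mm of free air below it between its two posts. Axes as the box. When shut it stands 42 mm to +y of the handle's axis.
- cover (a joint): slide of the cover along the box's +y in m: 0 shut (it covers the well), 0.115 fully open (hard stops at both ends). Near the shut end a sprung ridge must be forced: it holds with about 6 to 10 N in either direction over the first 10 mm; elsewhere the cover slides with 1 to 2 N and stays where it is left.
- handle_grip (a point): point on the axis of the black bar handle, 10 mm below the bar's top; 48 mm above the worktop while the handle is up. The bar is 12 mm thick (its y), 64 mm long and 38 mm high, its narrower nose on +x; z up. The skirt disc below the bar (radius 22 mm) has its top 20.5 mm above the worktop while up. In OFF the nose points 1.2 rad anticlockwise (seen from above) of the box's x axis, at a raised tick.
- handle (a joint): turn of the handle in rad, clockwise seen from above: 0 in the OFF notch, hard stop at 2.85. The ON notch lies at 1.75 to 2.65; where differs from box to box and must be felt: held fully down, the handle passes it unfelt (it may be turned back); free to rise, it springs up by itself within 0.04 rad of it. In a notch it is locked (play 0.04 rad) unless pushed down; do not force it.
- plunger (a joint): how far the handle is pushed down, in m: 0 up (sits in a notch), 0.010 fully down. The spring pushes back with 9 N (up) to 13.5 N (down). From 0.008 on the handle can be turned, with little torque (below 0.15 N m). Let go between the notches it stays at that angle, 0.006 to 0.0075 down, so it can be regrasped; in a notch it springs up to 0 by itself.
- mug: white mug, 64x91x51 mm, bystander behind the box; origin at the centre of its underside
- egg_cup: cream egg cup, 48x48x51 mm, bystander behind the box; origin at the centre of its underside
- candle: small tea light, 38 mm across, 16 mm high, bystander at the right end of the box; origin at the centre of its underside
- tin: flat oblong tin, 63x105x26 mm, bystander at the left; origin at the centre of its underside
- egg_timer: round kitchen timer, 62 mm across, 50 mm high, bystander behind at the right; origin at the centre of its underside

How it is judged:
By the outcome, as a careful person would: the job done as asked, in the order asked, and still so for the second after the job is handed in, with the robot touching nothing.
It also fails if it takes over 72 s, if anything falls off the work surface, if the arm or the gripper's body presses on something with over 40 N, if the wrist force passes 120 N, or if a joint passes its speed limit or range.

## Working session

There is one attempt and no reset: what is moved stays moved. The work goes in short steps, Python scripts to look and compute and a tool call to move; the robot and the scene stay as the last step left them, time stands still between calls to the robot, and variables do not carry over. Pictures are saved under pics/ and viewed, at most 10 in all, crops included, and the job is handed in when it is done.

Besides the shell and the picture viewer there is one more tool, called after "Call:" as name(argument=value, ...) on one line, values as JSON. carry_out: Moves the arm, as the interface text tells. Scaled input: -1 to 1 covers 10 cm each way for a shift and 120 degrees each way for a turn. Its arguments: {"type":"object","properties":{"rows":{"type":"array"},"grip":{"type":"number"},"grip_force":{"type":"number"}},"required":["rows"]}

```bash
ls; mkdir -p pics
cat > h.py <<'E'
from station import *
import numpy as np, cv2
from scipy.spatial.transform import Rotation as R
np.set_printoptions(precision=4,suppress=True)
def T_tool(s):
    T=np.eye(4);T[:3,:3]=R.from_euler('xyz',s['tool_rot']).as_matrix();T[:3,3]=s['tcp_pos'];return T
def camT(c,s=None):
    i=camera_info(c)
    return (np.array(i['mtx']), np.array(i['pose']) if 'pose' in i else T_tool(s)@np.array(i['tool_from_camera']))
def px2w(c,u,v,z=None,d=None,s=None):
    K,T=camT(c,s); r=np.linalg.inv(K)@np.array([u,v,1.]); r=T[:3,:3]@r; o=T[:3,3]
    t=(z-o[2])/r[2] if z is not None else d
    return o+r*t
def cloud(c,dep,s=None):
    K,T=camT(c,s); v,u=np.nonzero(dep>0); z=dep[v,u]
    p=np.stack([(u-K[0,2])/K[0,0]*z,(v-K[1,2])/K[1,1]*z,z],1)
    return p@T[:3,:3].T+T[:3,3],u,v
E
python3 - <<'E'
from h import *
s=sense();print(s, camera_info('wrist'))
for c in ['top','side']:
    p,d=capture(c);cv2.imwrite(f'pics/{c}0.png',p[:,:,::-1])
    print(c,camT(c))
    for t,z in [('isolator_box',0),('cover_pull',.09),('handle_grip',.048),('mug',0),('egg_cup',0),('candle',0),('tin',0),('egg_timer',0)]:
        for m in mark_of(c,t)[:1]:
            u,v=m['position'][0]*560,m['position'][1]*420
            print(t,round(m['score'],2),round(u),round(v),px2w(c,u,v,z=z))
    if c=='top':
        P,u,v=cloud(c,d); np.savez('top.npz',P=P,u=u,v=v)
        for t in ['cover','isolator_box','cover_pull']:
          for m in trace(c,t)[:1]:
            M=m['mask'][v,u]; q=P[M]; print(t,m['score'],np.percentile(q[:,2],[5,50,95])); 
            k=q[(abs(q[:,2]-np.median(q[:,2]))<.006)]; print(cv2.minAreaRect(k[:,:2].astype(np.float32)*1000))
E
```

```text
pics
{'clock': 0.0, 'q': array([ 1.1314,  0.4352,  0.025 ,  1.5741, -0.0116,  1.134 , -0.0751]), 'joint_vel': array([ 0.0003,  0.0004,  0.0008,  0.0014,  0.0006, -0.002 , -0.0002]), 'joint_torque': array([ -0.0003, -67.0476,   1.025 , -31.6212,   0.0156,   0.0124,
         0.    ]), 'tcp_pos': array([ 0.2063, -0.5895,  0.2495]), 'tool_rot': array([-3.14  ,  0.0001,  0.3367]), 'ft_force': array([ 0.1332, -0.7078, -0.3064]), 'ft_torque': array([ 0.0422,  0.0397, -0.0065]), 'gripper_force': 0.0, 'finger_gap': 1.0024992155145631} {'mtx': array([[301.4846,   0.    , 284.5957],
       [  0.    , 301.4846, 206.4516],
       [  0.    ,   0.    ,   1.    ]]), 'tool_from_camera': array([[ 0.0001, -0.9504, -0.311 ,  0.0797],
       [ 1.    ,  0.0002, -0.0001, -0.0015],
       [ 0.0002, -0.311 ,  0.9504, -0.1239],
       [ 0.    ,  0.    ,  0.    ,  1.    ]])}
top (array([[518.2245,   0.    , 279.0499],
       [  0.    , 518.2245, 208.0018],
       [  0.    ,   0.    ,   1.    ]]), array([[-0.008 , -0.987 ,  0.1603,  0.341 ],
       [-0.9998,  0.0108,  0.0162,  0.0589],
       [-0.0178, -0.1601,
[... 726 characters left out ...]
853454589844), (125.12409973144531, 118.16732025146484), 82.65933227539062)
side (array([[408.5461,   0.    , 276.5912],
       [  0.    , 408.5461, 202.6158],
       [  0.    ,   0.    ,   1.    ]]), array([[ 0.9835, -0.0804,  0.162 ,  0.4217],
       [-0.1796, -0.5387,  0.8231, -0.7361],
       [ 0.0211, -0.8387, -0.5442,  0.616 ],
       [ 0.    ,  0.    ,  0.    ,  1.    ]]))
isolator_box 0.71 232 250 [0.4659 0.01   0.    ]
cover_pull 0.64 233 212 [0.4725 0.0377 0.09  ]
mug 0.65 284 255 [ 0.5817 -0.0274  0.    ]
egg_cup 0.89 278 230 [0.5867 0.0686 0.    ]
candle 0.76 220 277 [ 0.4315 -0.0763  0.    ]
tin 0.86 212 179 [0.4366 0.3514 0.    ]
egg_timer 0.56 388 302 [ 0.7618 -0.2013  0.    ]
```

Run:
```python
from h import *
D=np.load('top.npz');P=D['P']
th=np.deg2rad(-8);o=np.array([.4632,.0188])
L=(P[:,:2]-o)@np.array([[np.cos(th),-np.sin(th)],[np.sin(th),np.cos(th)]])
m=(abs(L[:,0])<.06)&(L[:,1]>-.06)&(L[:,1]<.18)&(P[:,2]>.082)
print(m.sum(),L[m].min(0),L[m].max(0),L[m].mean(0),np.percentile(P[m,2],[5,50,95]))
k=m&(P[:,2]>.092);print(cv2.minAreaRect(P[k,:2].astype(np.float32)*1000))
a=cv2.imread('pics/top0.png')[120:320,150:420];b=cv2.imread('pics/side0.png')[130:330,150:420]
cv2.imwrite('pics/v0.png',np.vstack([cv2.resize(a,None,fx=1.5,fy=1.5),cv2.resize(b,None,fx=1.5,fy=1.5)]))
```

```text
114 [-0.0333  0.0356] [0.0346 0.0476] [0.0001 0.0416] [0.0878 0.0931 0.0982]
((469.6212463378906, 59.7745361328125), (11.36548137664795, 67.97312927246094), 81.91026306152344)
```

View pics/v0.png

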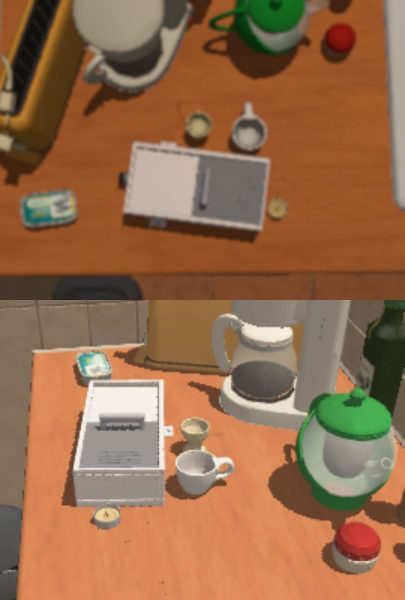

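```bash
python3 -c "
import station;print([n for n in dir(station) if n[0]!='_']);print(getattr(station,'nose_length',None))"
```

```text
['Unreachable', 'camera_info', 'capture', 'job_done', 'mark_of', 'nose_length', 'sense', 'trace']
0.019
```

Call:
carry_out(rows=[0.45, -0.5, 0, 0, 0, 0, 0.9, -1, 0, 0, 0, 0], grip=0)

```text
clock: 1.25
tcp_pos: [0.2448, -0.4973, 0.2499]
tool_rot: [3.142, 0.0, 0.334]
ft_force: [0.5, 0.5, 0.3]
finger_gap: 0.69
gripper_force: 0.0
```

Call:
carry_out(rows=[0.45, -0.5, 0, 0, 0, 0, 0.9, -1, 0, 0, 0, 0])

```text
clock: 1.45
tcp_pos: [0.2842, -0.4036, 0.2504]
tool_rot: [3.141, -0.0, 0.336]
ft_force: [1.5, -1.1, 0.6]
finger_gap: 0.503
gripper_force: 0.0
```

Call:
carry_out(rows=[0.45, -0.5, 0, 0, 0, 0, 0.9, -1, 0, 0, 0, 0])

```text
clock: 1.65
tcp_pos: [0.3227, -0.3113, 0.2506]
tool_rot: [3.141, -0.0, 0.337]
ft_force: [1.0, 0.6, -0.4]
finger_gap: 0.5
gripper_force: 0.0
```

Call:
carry_out(rows=[0.3, -0.35, 0, 0, 0, 0, 0.6, -0.7, 0, 0, 0, 0, 0.87, -1, 0, 0, 0, 0])

```text
clock: 1.95
tcp_pos: [0.3718, -0.1878, 0.2507]
tool_rot: [3.141, -0.001, 0.338]
ft_force: [0.5, -0.5, -0.3]
finger_gap: 0.502
gripper_force: 0.0
```

Call:
carry_out(rows=[0.3, -0.35, 0, 0, 0, 0, 0.6, -0.7, 0, 0, 0, 0, 0.87, -1, 0, 0, 0, 0])

```text
clock: 2.25
tcp_pos: [0.4209, -0.0646, 0.2507]
tool_rot: [3.141, -0.001, 0.337]
ft_force: [1.9, -0.9, 1.0]
finger_gap: 0.5
gripper_force: 0.0
```

Call:
carry_out(rows=[0.25, -0.3, 0.1, 0, 0, 0.06, 0.5, -0.6, 0.2, 0, 0, 0.12, 0.7, -0.8, 0.3, 0, 0, 0.18, 0.87, -1, 0.4, 0, 0, 0.228, 0.87, -1, 0.4, 0, 0, 0.228])

```text
clock: 2.75
tcp_pos: [0.4698, 0.06, 0.2094]
tool_rot: [-3.14, 0.001, -0.139]
ft_force: [-0.5, 0.0, -0.3]
finger_gap: 0.503
gripper_force: 0.0
```

```bash
cat > goto.py <<'E'
from h import *
import sys
def goto(x,y,z,yaw=None,show=True):
    s=sense();T=T_tool(s);d=T[:3,:3].T@(np.array([x,y,z])-s['tcp_pos'])
    dy=0 if yaw is None else -(yaw-s['tool_rot'][2])
    print('shift',d*10,'turnz',dy/np.deg2rad(120),'q',s['q'],'tcp',s['tcp_pos'],s['tool_rot'],'F',s['ft_force'],'t',s['clock'])
E
python3 - <<'E'
from goto import *
s=sense();p,d=capture('wrist');cv2.imwrite('pics/w1.png',p[:,:,::-1])
m=mark_of('wrist','cover_pull')
for k in m[:2]:
    u,v=k['position'][0]*560,k['position'][1]*420;print(k['score'],u,v,px2w('wrist',u,v,z=.0905,s=s))
P,u,v=cloud('wrist',d,s);k=(P[:,2]>.092)&(P[:,2]<.105)&(np.hypot(P[:,0]-.4695,P[:,1]-.06)<.06)
print(k.sum(),cv2.minAreaRect(P[k,:2].astype(np.float32)*1000) if k.sum() else 0, np.percentile(P[k,2],[5,50,95]))
goto(.4695,.06,.11,-.1414)
E
```

```text
0.76 281.624 202.01999999999998 [0.4737 0.0635 0.0905]
0.63 47.88 243.894 [0.4639 0.2738 0.0905]
893 ((469.91162109375, 61.52544403076172), (10.833677291870117, 68.76585388183594), 82.409912109375) [0.0923 0.0935 0.0948]
shift [-0.0023 -0.0352  1.001 ] turnz 0.001587695532799636 q [ 0.0809  0.2622 -0.3793  1.9603  0.119   0.9411 -2.0658] tcp [0.4693 0.0565 0.2101] [ 3.1413  0.0007 -0.1381] F [-0.7913 -0.3412 -0.825 ] t 2.85
```

View pics/w1.png

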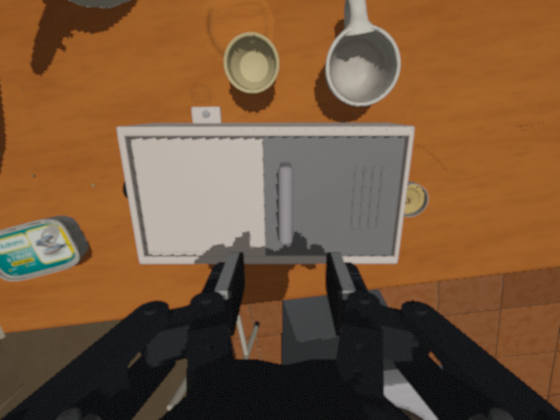

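Call:
carry_out(rows=[0, -0.02, 0.3, 0, 0, 0, 0, -0.02, 0.6, 0, 0, 0, 0, -0.02, 0.8, 0, 0, 0, 0, -0.02, 0.8, 0, 0, 0])

```text
clock: 3.25
tcp_pos: [0.4681, 0.0564, 0.1286]
tool_rot: [3.14, 0.004, -0.141]
ft_force: [0.4, 0.5, -0.3]
finger_gap: 0.501
gripper_force: 0.0
```

```bash
python3 -c "
from goto import *
goto(.4697,.0608,.094,-.1414)"
```

```text
shift [ 0.0107 -0.0466  0.3461] turnz 5.79368620514376e-05 q [ 0.049   0.3711 -0.3564  2.055   0.187   0.7498 -2.1351] tcp [0.4681 0.0564 0.1286] [ 3.1397  0.0037 -0.1413] F [ 0.3669  0.4674 -0.2548] t 3.25
```

Call:
carry_out(rows=[0.01, -0.046, 0.15, 0, 0, 0, 0.01, -0.046, 0.3, 0, 0, 0, 0.01, -0.046, 0.345, 0, 0, 0, 0.01, -0.046, 0.345, 0, 0, 0])

```text
clock: 3.65
tcp_pos: [0.4716, 0.062, 0.0964]
tool_rot: [3.141, -0.0, -0.141]
ft_force: [0.8, -0.8, 1.1]
finger_gap: 0.5
gripper_force: 0.0
```

Call:
carry_out(rows=[0, 0, 0, 0, 0, 0, 0, 0, 0, 0, 0, 0, 0, 0, 0, 0, 0, 0, 0, 0, 0, 0, 0, 0, 0, 0, 0, 0, 0, 0, 0, 0, 0, 0, 0, 0], grip=-1, grip_force=30)

```text
clock: 4.25
tcp_pos: [0.4719, 0.0619, 0.0968]
tool_rot: [3.141, -0.001, -0.141]
ft_force: [-2.3, -3.5, 7.0]
finger_gap: 0.131
gripper_force: 32.9
```

Call:
carry_out(rows=[0, -0.1, 0, 0, 0, 0, 0, -0.2, 0, 0, 0, 0, 0, -0.4, 0, 0, 0, 0, 0, -0.6, 0, 0, 0, 0, 0, -0.8, 0, 0, 0, 0, 0, -1, 0, 0, 0, 0, 0, -1, 0, 0, 0, 0])

```text
clock: 4.95
tcp_pos: [0.4863, 0.165, 0.0969]
tool_rot: [-3.139, -0.002, -0.138]
ft_force: [-1.9, 0.7, 9.0]
finger_gap: 0.133
gripper_force: 33.1
```

Call:
carry_out(rows=[0, -0.07, 0, 0, 0, 0, 0, -0.12, 0, 0, 0, 0, 0, -0.16, 0, 0, 0, 0, 0, -0.16, 0, 0, 0, 0])

```text
clock: 5.35
tcp_pos: [0.4876, 0.1741, 0.0967]
tool_rot: [3.137, 0.0, -0.143]
ft_force: [-4.5, -10.1, 16.1]
finger_gap: 0.13
gripper_force: 34.1
```

Call:
carry_out(rows=[0, -0.02, 0, 0, 0, 0, 0, -0.03, 0, 0, 0, 0])

```text
clock: 5.55
tcp_pos: [0.4876, 0.1743, 0.0966]
tool_rot: [3.133, 0.001, -0.145]
ft_force: [-6.4, -20.4, 22.6]
finger_gap: 0.129
gripper_force: 35.0
```

Call:
carry_out(rows=[0, 0, 0, 0, 0, 0, 0, 0, 0, 0, 0, 0, 0, 0, 0, 0, 0, 0, 0, 0, 0, 0, 0, 0], grip=0)

```text
clock: 5.95
tcp_pos: [0.4881, 0.1806, 0.0958]
tool_rot: [-3.141, 0.0, -0.141]
ft_force: [0.1, -0.2, -0.4]
finger_gap: 0.498
gripper_force: 0.0
```

Call:
carry_out(rows=[0, 0, -0.4, 0, 0, 0, 0, 0, -0.8, 0, 0, 0, 0, 0.5, -1, 0, 0, 0, 0, 1, -1, 0, 0, 0, 0, 1, -1, 0, 0, 0])

```text
clock: 6.45
tcp_pos: [0.4735, 0.075, 0.1961]
tool_rot: [3.138, -0.0, -0.148]
ft_force: [0.5, 1.2, 0.7]
finger_gap: 0.501
gripper_force: 0.0
```

Run:
```python
from goto import *
s=sense();p,d=capture('wrist');cv2.imwrite('pics/w2.png',p[:,:,::-1])
P,u,v=cloud('wrist',d,s);np.savez('w2.npz',P=P,u=u,v=v)
m=mark_of('wrist','handle_grip')
for k in m[:2]:
    a,b=k['position'][0]*560,k['position'][1]*420;print(k['score'],a,b,px2w('wrist',a,b,z=.048,s=s))
k=(P[:,2]>.088)&(P[:,2]<.105)&(np.hypot(P[:,0]-.4855,P[:,1]-.175)<.06)
print('pull',k.sum(),cv2.minAreaRect(P[k,:2].astype(np.float32)*1000))
for lo,hi in [(.03,.062),(.05,.062)]:
  k=(P[:,2]>lo)&(P[:,2]<hi)&(np.hypot(P[:,0]-.4635,P[:,1]-.0195)<.042)
  print('handle',k.sum(),cv2.minAreaRect(P[k,:2].astype(np.float32)*1000),np.percentile(P[k,2],[5,50,95]))
k=(P[:,2]>.066)&(P[:,2]<.075);k&=(np.hypot(P[:,0]-.471,P[:,1]-.077)<.16);print('box',cv2.minAreaRect(P[k,:2].astype(np.float32)*1000))
goto(.4635,.0195,.15,4.20)
```

```text
0.86 346.304 198.786 [0.4627 0.0187 0.048 ]
pull 1276 ((485.4518127441406, 174.71925354003906), (11.89341926574707, 69.13915252685547), 82.33485412597656)
handle 1154 ((464.0650329589844, 20.838523864746094), (64.49063110351562, 12.308856964111328), 60.40651321411133) [0.0347 0.0573 0.0591]
handle 895 ((463.9929504394531, 20.7374210357666), (64.24251556396484, 12.271598815917969), 60.44979476928711) [0.0524 0.0578 0.0592]
box ((471.5199279785156, 78.56109619140625), (252.43435668945312, 130.33758544921875), 82.07682037353516)
shift [-0.0175  0.6135  0.4593] turnz -2.0740812302304756 q [ 0.0138  0.2892 -0.3592  1.9628  0.1278  0.911  -2.125 ] tcp [0.474  0.08   0.1959] [ 3.1412 -0.0003 -0.1439] F [-0.268   0.5646  0.217 ] t 6.55
```

View pics/w2.png

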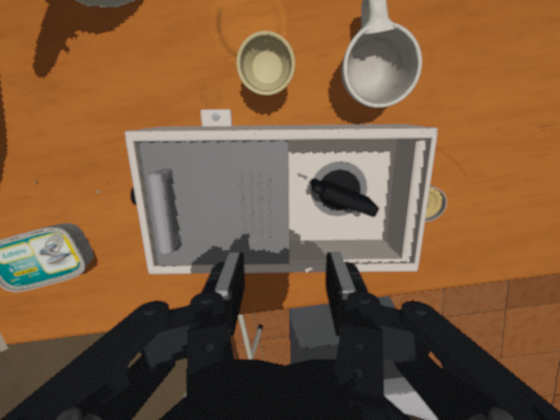

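Call:
carry_out(rows=[-0.016, 0.3, 0, 0, 0, -0.07, -0.016, 0.61, 0, 0, 0, -0.14, -0.016, 0.61, 0.3, 0, 0, -0.21, -0.016, 0.61, 0.6, 0, 0, -0.28, -0.016, 0.61, 0.6, 0, 0, -0.83, -0.016, 0.61, 0.6, 0, 0, -0.83, -0.016, 0.61, 0.6, 0, 0, -0.83, -0.016, 0.61, 0.6, 0, 0, -0.83, -0.016, 0.61, 0.6, 0, 0, -0.83, -0.016, 0.61, 0.6, 0, 0, -0.83, -0.016, 0.61, 0.6, 0, 0, -0.83, -0.016, 0.61, 0.6, 0, 0, -0.83])

```text
clock: 7.75
tcp_pos: [0.4642, 0.0233, 0.1356]
tool_rot: [-3.141, -0.002, 1.606]
ft_force: [0.0, 0.1, -0.1]
finger_gap: 0.498
gripper_force: 0.0
```

Call:
carry_out(rows=[0, 0, 0, 0, 0, -0.83, 0, 0, 0, 0, 0, -0.83, 0, 0, 0, 0, 0, -0.83, 0, 0, 0, 0, 0, -0.83, 0, 0, 0, 0, 0, -0.83, 0, 0, 0, 0, 0, -0.83, 0, 0, 0, 0, 0, -0.83, 0, 0, 0, 0, 0, -0.83, 0, 0, 0, 0, 0, -0.83, 0, 0, 0, 0, 0, -0.83, 0, 0, 0, 0, 0, -0.83, 0, 0, 0, 0, 0, -0.83])

```text
clock: 8.95
tcp_pos: [0.4643, 0.0232, 0.1357]
tool_rot: [3.139, 0.0, -2.94]
ft_force: [0.1, 1.1, -0.1]
finger_gap: 0.502
gripper_force: 0.0
```

```bash
python3 -c "
from goto import *
goto(.4637,.0200,.07,4.199)"
```

```text
shift [ 0.0122 -0.0321  0.6573] turnz -3.408409724884598 q [ 0.6746  0.5926 -1.152   2.0274  0.6679  0.9632  0.9466] tcp [0.4643 0.0232 0.1357] [ 3.1394  0.0004 -2.9396] F [ 0.1456  1.1111 -0.1084] t 8.95
```

Call:
carry_out(rows=[0.012, -0.032, 0.1, 0, 0, -0.409, 0.012, -0.032, 0.1, 0, 0, -0.409, 0.012, -0.032, 0.1, 0, 0, -0.409, 0.012, -0.032, 0.1, 0, 0, -0.409, 0.012, -0.032, 0.1, 0, 0, -0.409, 0.012, -0.032, 0.1, 0, 0, -0.409, 0.012, -0.032, 0.1, 0, 0, -0.409])

```text
clock: 9.65
tcp_pos: [0.4636, 0.0197, 0.1258]
tool_rot: [3.141, 0.002, -2.087]
ft_force: [1.0, -0.4, 0.1]
finger_gap: 0.503
gripper_force: 0.0
```

```bash
python3 -c "
from goto import *
goto(.4637,.0200,.048,4.199-2*np.pi)
p,d=capture('wrist');cv2.imwrite('pics/w3.png',p[:,:,::-1])"
```

```text
shift [-0.0017  0.0003  0.7776] turnz -0.0015236886372590164 q [ 0.7174  0.6653 -1.2366  2.0367  0.7598  1.0056  1.7171] tcp [0.4636 0.0197 0.1258] [ 3.1406  0.0017 -2.0874] F [ 0.9816 -0.3528  0.0687] t 9.65
```

View pics/w3.png

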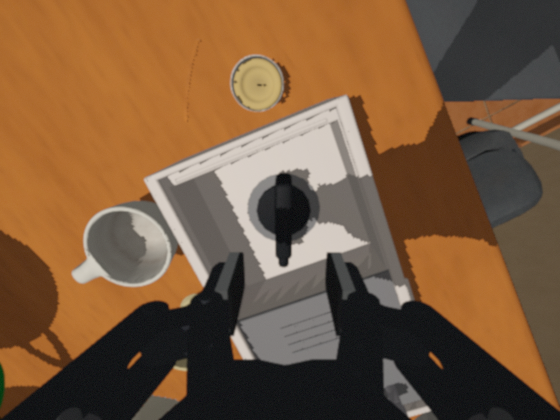

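Call:
carry_out(rows=[0, 0, 0.25, 0, 0, 0, 0, 0, 0.5, 0, 0, 0, 0, 0, 0.7, 0, 0, 0, 0, 0, 0.775, 0, 0, 0, 0, 0, 0.775, 0, 0, 0])

```text
clock: 10.2
tcp_pos: [0.463, 0.0185, 0.0478]
tool_rot: [3.14, -0.0, -2.092]
ft_force: [0.6, -0.7, 1.0]
finger_gap: 0.501
gripper_force: 0.0
```

Call:
carry_out(rows=[0, 0, 0, 0, 0, 0, 0, 0, 0, 0, 0, 0, 0, 0, 0, 0, 0, 0, 0, 0, 0, 0, 0, 0, 0, 0, 0, 0, 0, 0, 0, 0, 0, 0, 0, 0], grip=-1, grip_force=60)

```text
clock: 10.8
tcp_pos: [0.464, 0.0182, 0.0493]
tool_rot: [-3.14, 0.001, -2.091]
ft_force: [-0.8, 0.4, 5.7]
finger_gap: 0.133
gripper_force: 59.6
```

Call:
carry_out(rows=[0, 0, 0.06, 0, 0, 0, 0, 0, 0.12, 0, 0, 0, 0, 0, 0.14, 0, 0, 0, 0, 0, 0.14, 0, 0, 0])

```text
clock: 11.2
tcp_pos: [0.4644, 0.0188, 0.0382]
tool_rot: [-3.137, -0.0, -2.09]
ft_force: [-14.0, -6.0, 57.4]
finger_gap: 0.13
gripper_force: 68.7
```

Call:
carry_out(rows=[0, 0, -0.025, 0, 0, 0, 0, 0, -0.025, 0, 0, 0.05, 0, 0, -0.025, 0, 0, 0.1, 0, 0, -0.025, 0, 0, 0.15, 0, 0, -0.025, 0, 0, 0.15])

```text
clock: 11.7
tcp_pos: [0.4642, 0.0186, 0.0386]
tool_rot: [-3.14, 0.002, -2.409]
ft_force: [-3.6, -1.0, 16.9]
finger_gap: 0.13
gripper_force: 62.5
```

Call:
carry_out(rows=[0, 0, 0, 0, 0, 0.06, 0, 0, 0, 0, 0, 0.12, 0, 0, 0, 0, 0, 0.18, 0, 0, 0, 0, 0, 0.24, 0, 0, 0, 0, 0, 0.3, 0, 0, 0, 0, 0, 0.36, 0, 0, 0, 0, 0, 0.42, 0, 0, 0, 0, 0, 0.48, 0, 0, 0, 0, 0, 0.54, 0, 0, 0, 0, 0, 0.6, 0, 0, 0, 0, 0, 0.665, 0, 0, 0, 0, 0, 0.665])

```text
clock: 12.9
tcp_pos: [0.4643, 0.0185, 0.0386]
tool_rot: [3.14, 0.003, 2.481]
ft_force: [-4.0, -0.5, 18.8]
finger_gap: 0.128
gripper_force: 62.7
```

Call:
carry_out(rows=[0, 0, -0.03, 0, 0, 0, 0, 0, -0.055, 0, 0, 0, 0, 0, -0.055, 0, 0, 0])

```text
clock: 13.2
tcp_pos: [0.4643, 0.0183, 0.0428]
tool_rot: [3.139, 0.001, 2.485]
ft_force: [4.1, 1.0, -7.5]
finger_gap: 0.131
gripper_force: 61.1
```

Call:
carry_out(rows=[0, 0, 0.055, 0, 0, 0, 0, 0, 0.055, 0, 0, 0, 0, 0, 0.055, 0, 0, 0.029, 0, 0, 0.055, 0, 0, 0.029, 0, 0, 0, 0, 0, 0.029, 0, 0, 0, 0, 0, 0.029, 0, 0, 0, 0, 0, 0.029])

```text
clock: 13.9
tcp_pos: [0.4643, 0.0183, 0.0426]
tool_rot: [3.14, 0.001, 2.425]
ft_force: [3.3, 1.3, 0.8]
finger_gap: 0.129
gripper_force: 63.3
```

Call:
carry_out(rows=[0, 0, -0.03, 0, 0, 0, 0, 0, -0.03, 0, 0, 0, 0, 0, -0.03, 0, 0, 0])

```text
clock: 14.2
tcp_pos: [0.4645, 0.0178, 0.0444]
tool_rot: [3.14, -0.0, 2.424]
ft_force: [11.0, 1.3, -25.0]
finger_gap: 0.124
gripper_force: 60.9
```

Call:
carry_out(rows=[0, 0, 0.05, 0, 0, 0, 0, 0, 0.085, 0, 0, 0, 0, 0, 0.085, 0, 0, 0.029, 0, 0, 0.085, 0, 0, 0.029, 0, 0, 0.02, 0, 0, 0.029, 0, 0, 0.02, 0, 0, 0.029, 0, 0, 0.02, 0, 0, 0.029])

```text
clock: 14.9
tcp_pos: [0.4644, 0.0181, 0.0435]
tool_rot: [3.14, 0.001, 2.364]
ft_force: [5.9, 1.3, -3.6]
finger_gap: 0.129
gripper_force: 64.2
```

Call:
carry_out(rows=[0, 0, 0.04, 0, 0, 0, 0, 0, 0.065, 0, 0, 0, 0, 0, 0.065, 0, 0, 0.029, 0, 0, 0.065, 0, 0, 0.029, 0, 0, 0, 0, 0, 0.029, 0, 0, 0, 0, 0, 0.029, 0, 0, 0, 0, 0, 0.029])

```text
clock: 15.6
tcp_pos: [0.4644, 0.018, 0.0434]
tool_rot: [3.14, 0.001, 2.303]
ft_force: [5.1, 1.3, -1.7]
finger_gap: 0.126
gripper_force: 64.3
```

Call:
carry_out(rows=[0, 0, 0.04, 0, 0, 0, 0, 0, 0.065, 0, 0, 0, 0, 0, 0.065, 0, 0, 0.029, 0, 0, 0.065, 0, 0, 0.029, 0, 0, 0, 0, 0, 0.029, 0, 0, 0, 0, 0, 0.029, 0, 0, 0, 0, 0, 0.029])

```text
clock: 16.3
tcp_pos: [0.4643, 0.018, 0.0434]
tool_rot: [3.14, 0.001, 2.242]
ft_force: [5.9, 0.5, -1.1]
finger_gap: 0.126
gripper_force: 64.4
```

Call:
carry_out(rows=[0, 0, 0.04, 0, 0, 0, 0, 0, 0.065, 0, 0, 0, 0, 0, 0.065, 0, 0, 0.029, 0, 0, 0.065, 0, 0, 0.029, 0, 0, -0.005, 0, 0, 0.029, 0, 0, -0.005, 0, 0, 0.029, 0, 0, -0.005, 0, 0, 0.029])

```text
clock: 17.0
tcp_pos: [0.4644, 0.0179, 0.0438]
tool_rot: [3.14, 0.001, 2.182]
ft_force: [5.3, 1.4, -3.5]
finger_gap: 0.128
gripper_force: 64.9
```

Call:
carry_out(rows=[0, 0, 0.04, 0, 0, 0, 0, 0, 0.07, 0, 0, 0, 0, 0, 0.07, 0, 0, 0.029, 0, 0, 0.07, 0, 0, 0.029, 0, 0, -0.005, 0, 0, 0.029, 0, 0, -0.005, 0, 0, 0.029, 0, 0, -0.005, 0, 0, 0.029])

```text
clock: 17.7
tcp_pos: [0.4643, 0.0179, 0.0441]
tool_rot: [3.14, 0.0, 2.121]
ft_force: [6.7, 1.2, -4.0]
finger_gap: 0.132
gripper_force: 64.7
```

Call:
carry_out(rows=[0, 0, 0.04, 0, 0, 0, 0, 0, 0.07, 0, 0, 0, 0, 0, 0.07, 0, 0, 0.029, 0, 0, 0.07, 0, 0, 0.029, 0, 0, 0, 0, 0, 0.029, 0, 0, 0, 0, 0, 0.029, 0, 0, 0, 0, 0, 0.029])

```text
clock: 18.4
tcp_pos: [0.4643, 0.018, 0.0441]
tool_rot: [3.14, 0.0, 2.06]
ft_force: [6.2, 1.3, -3.6]
finger_gap: 0.126
gripper_force: 64.7
```

Call:
carry_out(rows=[0, 0, 0.04, 0, 0, 0, 0, 0, 0.07, 0, 0, 0, 0, 0, 0.07, 0, 0, 0.029, 0, 0, 0.07, 0, 0, 0.029, 0, 0, 0, 0, 0, 0.029, 0, 0, 0, 0, 0, 0.029, 0, 0, 0, 0, 0, 0.029])

```text
clock: 19.1
tcp_pos: [0.4642, 0.018, 0.0441]
tool_rot: [3.14, 0.0, 2.0]
ft_force: [6.3, 1.2, -3.4]
finger_gap: 0.124
gripper_force: 64.8
```

Call:
carry_out(rows=[0, 0, 0.04, 0, 0, 0, 0, 0, 0.07, 0, 0, 0, 0, 0, 0.07, 0, 0, 0.029, 0, 0, 0.07, 0, 0, 0.029, 0, 0, 0, 0, 0, 0.029, 0, 0, 0, 0, 0, 0.029, 0, 0, 0, 0, 0, 0.029])

```text
clock: 19.8
tcp_pos: [0.4642, 0.018, 0.0441]
tool_rot: [3.14, 0.0, 1.939]
ft_force: [6.5, 0.9, -3.6]
finger_gap: 0.124
gripper_force: 64.9
```

Call:
carry_out(rows=[0, 0, 0.04, 0, 0, 0, 0, 0, 0.07, 0, 0, 0, 0, 0, 0.07, 0, 0, 0.029, 0, 0, 0.07, 0, 0, 0.029, 0, 0, 0, 0, 0, 0.029, 0, 0, 0, 0, 0, 0.029, 0, 0, 0, 0, 0, 0.029])

```text
clock: 20.5
tcp_pos: [0.4642, 0.018, 0.0441]
tool_rot: [3.14, 0.0, 1.878]
ft_force: [7.0, 0.9, -3.6]
finger_gap: 0.124
gripper_force: 64.9
```

Call:
carry_out(rows=[0, 0, 0.04, 0, 0, 0, 0, 0, 0.07, 0, 0, 0, 0, 0, 0.07, 0, 0, 0.029, 0, 0, 0.07, 0, 0, 0.029, 0, 0, 0, 0, 0, 0.029, 0, 0, 0, 0, 0, 0.029, 0, 0, 0, 0, 0, 0.029])

```text
clock: 21.2
tcp_pos: [0.4642, 0.018, 0.0441]
tool_rot: [3.14, -0.0, 1.817]
ft_force: [7.0, 1.4, -2.8]
finger_gap: 0.124
gripper_force: 64.9
```

Call:
carry_out(rows=[0, 0, 0.04, 0, 0, 0, 0, 0, 0.07, 0, 0, 0, 0, 0, 0.07, 0, 0, 0.029, 0, 0, 0.07, 0, 0, 0.029, 0, 0, 0, 0, 0, 0.029, 0, 0, 0, 0, 0, 0.029, 0, 0, 0, 0, 0, 0.029])

```text
clock: 21.9
tcp_pos: [0.4642, 0.018, 0.0441]
tool_rot: [3.14, -0.0, 1.756]
ft_force: [7.3, 2.3, -2.0]
finger_gap: 0.124
gripper_force: 64.9
```

Call:
carry_out(rows=[0, 0, 0.04, 0, 0, 0, 0, 0, 0.07, 0, 0, 0, 0, 0, 0.07, 0, 0, 0.029, 0, 0, 0.07, 0, 0, 0.029, 0, 0, 0, 0, 0, 0.029, 0, 0, 0, 0, 0, 0.029, 0, 0, 0, 0, 0, 0.029])

```text
clock: 22.6
tcp_pos: [0.464, 0.0183, 0.0449]
tool_rot: [3.14, 0.0, 1.695]
ft_force: [2.9, 2.2, 12.6]
finger_gap: 0.128
gripper_force: 67.5
```

Call:
carry_out(rows=[0, 0, 0.04, 0, 0, 0, 0, 0, 0.07, 0, 0, 0, 0, 0, 0.07, 0, 0, 0.029, 0, 0, 0.07, 0, 0, 0.029, 0, 0, 0, 0, 0, 0.029, 0, 0, 0, 0, 0, 0.029, 0, 0, 0, 0, 0, 0.029])

```text
clock: 23.3
tcp_pos: [0.4643, 0.0184, 0.0449]
tool_rot: [3.139, -0.0, 1.636]
ft_force: [2.9, 1.8, 9.3]
finger_gap: 0.132
gripper_force: 67.1
```

Call:
carry_out(rows=[0, 0, 0.04, 0, 0, 0, 0, 0, 0.07, 0, 0, 0, 0, 0, 0.07, 0, 0, -0.014, 0, 0, 0.07, 0, 0, -0.014, 0, 0, 0, 0, 0, -0.014, 0, 0, -0.03, 0, 0, -0.014, 0, 0, -0.03, 0, 0, -0.014])

```text
clock: 24.0
tcp_pos: [0.4643, 0.0184, 0.048]
tool_rot: [3.139, -0.0, 1.665]
ft_force: [2.7, 1.3, 9.8]
finger_gap: 0.126
gripper_force: 67.0
```

Call:
carry_out(rows=[0, 0, 0, 0, 0, 0, 0, 0, 0, 0, 0, 0, 0, 0, 0, 0, 0, 0, 0, 0, 0, 0, 0, 0], grip=0)

```text
clock: 24.4
tcp_pos: [0.4627, 0.0177, 0.0468]
tool_rot: [-3.14, 0.0, 1.664]
ft_force: [0.3, 0.1, 0.3]
finger_gap: 0.499
gripper_force: 0.0
```

Call:
carry_out(rows=[0, 0, -0.4, 0, 0, 0, 0, 0, -0.8, 0, 0, 0, 0, 0, -1, 0, 0, 0, 0, 0, -1, 0, 0, 0])

```text
clock: 24.8
tcp_pos: [0.4648, 0.0181, 0.1497]
tool_rot: [3.137, 0.001, 1.664]
ft_force: [-0.2, -0.6, -0.5]
finger_gap: 0.501
gripper_force: 0.0
```

Run:
```python
from goto import *
s=sense();p,d=capture('wrist');cv2.imwrite('pics/w4.png',p[:,:,::-1])
P,u,v=cloud('wrist',d,s)
k=(P[:,2]>.04)&(P[:,2]<.064)&(np.hypot(P[:,0]-.4635,P[:,1]-.0195)<.042)
print('handle',k.sum(),cv2.minAreaRect(P[k,:2].astype(np.float32)*1000),np.percentile(P[k,2],[5,50,80,95]))
k=(P[:,2]>.066)&(P[:,2]<.075)&(np.hypot(P[:,0]-.4635,P[:,1]-.0195)<.12);print('rim z',np.median(P[k,2]))
k=(np.hypot(P[:,0]-.4635,P[:,1]-.0195)<.05)&(P[:,2]<.018)&(P[:,2]>.005);print('floor',np.median(P[k,2]))
goto(.4855,.176,.13,-.1414)
```

```text
handle 1182 ((463.4784851074219, 19.992515563964844), (11.937342643737793, 64.62922668457031), 5.43848180770874) [0.0528 0.0579 0.0586 0.0592]
rim z 0.06700308843112353
floor 0.014412320598948536
shift [1.5563 0.3614 0.1813] turnz 0.8619540858105404 q [ 0.3349  0.3703 -0.6129  2.0409  0.2921  0.8127 -0.3556] tcp [0.4639 0.0177 0.1482] [3.1394 0.0006 1.6639] F [-0.009   0.6646 -0.5038] t 24.85
```

View pics/w4.png

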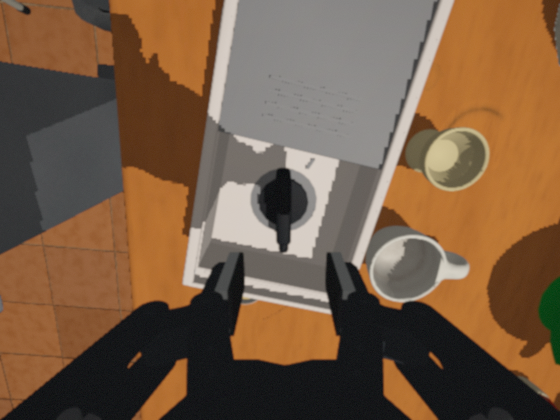

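Call:
carry_out(rows=[0.3, 0.06, 0, 0, 0, 0.071, 0.6, 0.12, 0, 0, 0, 0.142, 0.9, 0.18, 0, 0, 0, 0.213, 1, 0.23, 0, 0, 0, 0.284, 1, 0.23, 0, 0, 0, 0.355, 1, 0.23, 0, 0, 0, 0.426, 1, 0.23, 0, 0, 0, 0.5, 1, 0.23, 0, 0, 0, 0.57, 1, 0.23, 0, 0, 0, 0.64, 1, 0.23, 0, 0, 0, 0.71, 1, 0.23, 0, 0, 0, 0.78, 1, 0.23, 0, 0, 0, 0.85])

```text
clock: 26.05
tcp_pos: [0.4759, 0.1191, 0.1456]
tool_rot: [3.14, 0.002, -0.122]
ft_force: [-0.6, 1.2, 0.1]
finger_gap: 0.497
gripper_force: 0.0
```

Call:
carry_out(rows=[0, 0, 0, 0, 0, 0.012])

```text
clock: 26.15
tcp_pos: [0.476, 0.1193, 0.1459]
tool_rot: [3.14, 0.002, -0.144]
ft_force: [0.3, -0.3, -0.2]
finger_gap: 0.502
gripper_force: 0.0
```

```bash
python3 -c "
from goto import *
goto(.4857,.1755,.115,-.1414)"
```

```text
shift [ 0.0159 -0.5711  0.3075] turnz -0.001181469528447516 q [-0.2038  0.3547 -0.1915  2.0057  0.0937  0.7921 -2.1644] tcp [0.476  0.1193 0.1459] [ 3.1398  0.0021 -0.1439] F [ 0.3052 -0.2817 -0.201 ] t 26.15
```

Call:
carry_out(rows=[0.016, -0.3, 0, 0, 0, 0, 0.016, -0.57, 0, 0, 0, 0, 0.016, -0.57, 0, 0, 0, 0, 0.016, -0.57, 0.2, 0, 0, 0, 0.016, -0.57, 0.3, 0, 0, 0, 0.016, -0.57, 0.3, 0, 0, 0])

```text
clock: 26.75
tcp_pos: [0.4851, 0.1746, 0.1154]
tool_rot: [3.139, 0.003, -0.14]
ft_force: [-0.2, 0.0, -0.3]
finger_gap: 0.503
gripper_force: 0.0
```

```bash
python3 -c "
from goto import *
goto(.4857,.1755,.096,-.1414)"
```

```text
shift [ 0.0052 -0.0105  0.1938] turnz 0.0007975284861040124 q [-0.3018  0.4331 -0.1941  1.9753  0.1195  0.7483 -2.277 ] tcp [0.4851 0.1746 0.1154] [ 3.139   0.0034 -0.1397] F [-0.1625  0.0096 -0.2797] t 26.75
```

Call:
carry_out(rows=[0, 0, 0.1, 0, 0, 0, 0, 0, 0.2, 0, 0, 0, 0, 0, 0.2, 0, 0, 0])

```text
clock: 27.05
tcp_pos: [0.4858, 0.1753, 0.0961]
tool_rot: [3.14, 0.002, -0.141]
ft_force: [0.0, 0.2, -0.2]
finger_gap: 0.499
gripper_force: 0.0
```

Call:
carry_out(rows=[0, 0, 0, 0, 0, 0, 0, 0, 0, 0, 0, 0, 0, 0, 0, 0, 0, 0, 0, 0, 0, 0, 0, 0, 0, 0, 0, 0, 0, 0], grip=-1, grip_force=40)

```text
clock: 27.55
tcp_pos: [0.4864, 0.1741, 0.0977]
tool_rot: [3.14, -0.0, -0.142]
ft_force: [-1.5, -5.5, 4.1]
finger_gap: 0.127
gripper_force: 39.8
```

Call:
carry_out(rows=[0, 0.15, 0, 0, 0, 0, 0, 0.35, 0, 0, 0, 0, 0, 0.6, 0, 0, 0, 0, 0, 0.8, 0, 0, 0, 0, 0, 1, 0, 0, 0, 0, 0, 1, 0, 0, 0, 0])

```text
clock: 28.15
tcp_pos: [0.4724, 0.0734, 0.0977]
tool_rot: [3.14, -0.001, -0.145]
ft_force: [0.1, -0.9, 0.3]
finger_gap: 0.128
gripper_force: 40.2
```

Call:
carry_out(rows=[0, 0.08, 0, 0, 0, 0, 0, 0.13, 0, 0, 0, 0, 0, 0.17, 0, 0, 0, 0, 0, 0.17, 0, 0, 0, 0])

```text
clock: 28.55
tcp_pos: [0.4706, 0.0605, 0.0977]
tool_rot: [-3.141, -0.001, -0.14]
ft_force: [1.5, 0.2, 4.5]
finger_gap: 0.128
gripper_force: 40.8
```

Call:
carry_out(rows=[0, 0.02, 0, 0, 0, 0, 0, 0.035, 0, 0, 0, 0, 0, 0.035, 0, 0, 0, 0])

```text
clock: 28.85
tcp_pos: [0.4705, 0.0598, 0.0978]
tool_rot: [-3.138, -0.002, -0.138]
ft_force: [2.1, 10.9, 0.9]
finger_gap: 0.131
gripper_force: 40.4
```

Call:
carry_out(rows=[0, 0.015, 0, 0, 0, 0, 0, 0.015, 0, 0, 0, 0])

```text
clock: 29.05
tcp_pos: [0.4705, 0.0597, 0.0978]
tool_rot: [-3.136, -0.002, -0.137]
ft_force: [2.4, 16.0, -0.3]
finger_gap: 0.13
gripper_force: 40.2
```

Call:
carry_out(rows=[0, -0.03, 0, 0, 0, 0, 0, -0.03, 0, 0, 0, 0])

```text
clock: 29.25
tcp_pos: [0.4705, 0.0599, 0.0977]
tool_rot: [-3.14, -0.001, -0.139]
ft_force: [1.0, 8.0, 3.4]
finger_gap: 0.131
gripper_force: 40.9
```

Call:
carry_out(rows=[0, 0, 0, 0, 0, 0, 0, 0, 0, 0, 0, 0, 0, 0, 0, 0, 0, 0, 0, 0, 0, 0, 0, 0], grip=0)

```text
clock: 29.65
tcp_pos: [0.4695, 0.0576, 0.0971]
tool_rot: [3.141, 0.001, -0.141]
ft_force: [0.8, -0.7, 0.1]
finger_gap: 0.495
gripper_force: 0.0
```

Call:
carry_out(rows=[0, 0, -0.4, 0, 0, 0, 0, 0, -0.8, 0, 0, 0, 0, 0, -1, 0, 0, 0, 0, 0, -1, 0, 0, 0])

```text
clock: 30.05
tcp_pos: [0.4714, 0.0581, 0.2001]
tool_rot: [-3.14, -0.005, -0.141]
ft_force: [0.4, -0.2, 0.4]
finger_gap: 0.496
gripper_force: 0.0
```

Run:
```python
from goto import *
s=sense();p,d=capture('wrist');cv2.imwrite('pics/w5.png',p[:,:,::-1])
P,u,v=cloud('wrist',d,s)
k=(P[:,2]>.088)&(P[:,2]<.105)&(np.hypot(P[:,0]-.4695,P[:,1]-.06)<.06)
print('pull',k.sum(),cv2.minAreaRect(P[k,:2].astype(np.float32)*1000))
k=(P[:,2]>.066)&(P[:,2]<.075);k&=(np.hypot(P[:,0]-.471,P[:,1]-.077)<.16);print('box',cv2.minAreaRect(P[k,:2].astype(np.float32)*1000))
print(s['tcp_pos'],s['clock'])
```

```text
pull 1130 ((469.95098876953125, 61.8135986328125), (11.271317481994629, 68.83141326904297), 82.13384246826172)
box ((471.69769287109375, 78.510009765625), (252.51454162597656, 130.30357360839844), 82.19298553466797)
[0.4714 0.0581 0.2001] 30.05
```

View pics/w5.png

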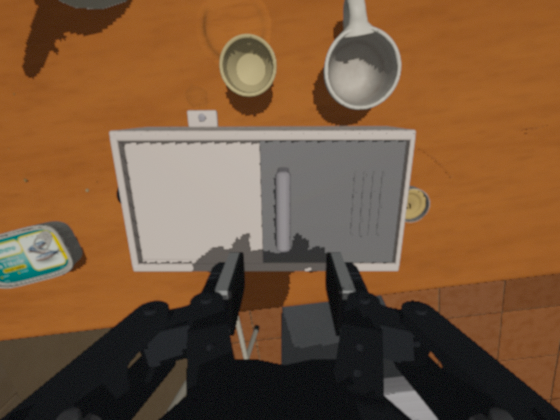

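The pull bar at (283,210) is back at its original shut position to within 0.3 mm. The cover is shut against the box's end, and the mug, egg cup, tin and candle haven't moved.

```bash
python3 -c "
from station import *
print(job_done())"
```

```text
the job is handed in; nothing more can be done
None
```

The isolator is on: I slid the cover fully open, turned the handle until it sprang up in the ON notch (felt at about 2.53 rad), slid the cover shut to its stop past the ridge, and handed the job in at about 30 s; no other thing was touched.

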